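Free a locked carriage by feel and run it to its stop

ROBOT

A 6-joint arm with a two-finger parallel gripper is mounted at the origin on the work surface. World frame = base frame: x ahead of the robot, y to its left, z up, the work surface at z = 0. Lengths are in m, angles in rad, forces in N, time in s.
With the tool pointing down it reaches from about 0.35 to 0.725 m from the base axis. Payload 6 kg.
Tool frame: the origin (TCP) lies between the finger pads; the fingertips stand 25 mm ahead of it and the grasp point (between the pads) lies 6 mm ahead of it; z points along the fingers, y is the direction in which the jaws open and shut (so a half turn about z gives the same grasp; the last joint's range is limited). The gripper opens to 85 mm and grips with 20 to 120 N. Pads are 22 mm wide; open, the fingers measure 114 mm over their backs; the gripper's body (76 mm by 85 mm) begins 54 mm behind the grasp point. The pads swing forward as they close: fully open they stand 13 mm farther back than shut.
Start: joints at [-0.78, 0.04, 0.085, 0, -1.615, -0.334], TCP at [0.265, -0.538, 0.231] pointing down, gripper open.
Joint ranges: [-2.56, 2.56], [-1.29, 2.01], [-1.08, 1.49], [-3.29, 1.98], [-2.81, -0.18], [-2.99, 2.99]. Speed limits (rad/s): [2.57, 2.57, 3.01, 3.14, 3.14, 3.14].

INTERFACE

Orientations are given as a rotation vector (axis times angle).
In Python, from rig import r, jaws, viewer, ticket gives the robot as it stands. Calls block until the motion is done:
- r.reach(position, orientation): joint-space move of the TCP to a pose.
- r.servo_line(position, frame=None, v=0.15): straight line of the TCP; frame=None keeps the orientation; v is the mean speed in m/s.
- r.goto_joints(angles): joint-space move.
- jaws.set_gripper(opening, newtons=None): finger opening in m; newtons is the grip in N (None keeps the last); returns when the fingers have stopped.
- r.hold(seconds).
- r.ik(position, orientation): joint angles nearest the present ones, or None.
- r.get_obs(): the state.
- viewer.get_image(name): name is "scene" or "top" or "wrist"; returns a dict with "frame" (400x640x3 uint8, red, green, blue), "mtx" (3x3 intrinsics, pixels), "rvec" (rotation vector, rad) and "tvec" (3), from world to camera coordinates, as OpenCV has them. Camera axes: x right, y down, z forward; pixel columns grow to the right and rows downward; lengths in m; the calibration is good to about 2 mm. A picture is of the moment at which its call begins. There is no depth.
A pose or a line that the arm cannot do raises r.PlanningError and nothing moves.
- ticket.job_done(): hands the job in, once; it reports no verdict.
The state is a dict: "t": time; "joints": joint angles; "joint_vel": joint speeds; "joint_torque": joint torques, N m; "position": TCP position; "tool_rot": TCP orientation; "contact_force": force on the tool from outside, world axes, zero at the start; "ft_torque": the same for the moment, N m; "opening": finger opening in m.
Only numpy, scipy, OpenCV 4.12 (cv2) and the standard library are available. Lean on these libraries where they do the work, as an engineer would, in place of code of your own. Each camera call takes 0.05 s, during which the arm holds its last target.

TASK

Move the blue carriage, with the workpiece standing on it, all the way along its rails until it rests against the blue end stop, then let go. The orange lock lever may or may not be holding the carriage, and its angle does not show which: try the carriage gently, and if it is held turn the lever bit by bit and try again, never forcing the carriage against the lock. Keep the workpiece standing in its place on the carriage, and leave the two blanks and the screwdriver on the table alone.

Things in the scene. Friction and masses are not known exactly. Their poses are not given: they have to be found in the camera images.
- end_stop (a point): Middle of the near face of the blue end stop, a block 110 mm wide, 70 mm high, 18 mm thick across the +y end of the rails; the point is at x = 15, y = 113 mm in the frame of axis, 46 mm above the table. The carriage's front edge meets a rubber bumper 3 mm thick on this face.
- lever_pivot (a point): Point on the lever's pivot, 85 mm above the table. A hidden slotted cup on this shaft frees the carriage only while the lever is within about 0.28 rad either side of one angle; at all others it holds it. That angle differs each time, cannot be seen and lies within 0.8 rad of the lever's middle. Turn the lever only with the carriage back at its parked end: it acts on the first 30 mm of travel.
- axis: Linear axis fixed to the table: aluminium base plate 280 x 420 x 12 mm with two steel rails along its y axis. Origin on the table at the middle of the travel, z up. The carriage travels along +y. The grey lock housing (78 x 74 mm, top 70 mm above the table) spans x -137 to -59, y -92 to -18 mm; a black motor block, 72 mm high, y -193 to -137 mm; a terminal 44 mm high at x 108, y 60 mm.
- carriage: Blue carriage, plate 140 (x) x 110 (y) x 16 mm, top 50 mm above the table, axes as axis. Origin at table height, at mid-plate in y (plate x -55 to +85 mm). In the frame of axis it is at y = -55 mm when parked (as at the start) and +55 mm against the end stop. About 2 N of friction. Held, it gives about 5 mm to +y (up to 11 if the lever is almost right), then stops hard; free, it runs all 110 mm.
- carriage_handle (a point): Grip point on the carriage's handle: an upright black round post, 22 mm in diameter, from 50 to 125 mm above the table; this point is on its axis, 103 mm above the table. It lies at x = -25, y = 0 mm in the carriage's frame.
- carriage_seat (a point): Middle of the workpiece's place on the carriage: a flat square 62 mm wide inside a rim 6 mm high; x = +45, y = 0 mm in the carriage's frame, 50 mm above the table.
- lever: Orange lock lever on the housing. Origin at table height on its vertical pivot (x -92, y -55 mm in axis). The arm, 75 to 84 mm above the table, points along its own -x. It turns 0.9 rad to either side of the middle position, in which its axes are parallel to those of axis, and starts within 0.85 rad of it. Stiff (about 6 N at the knob), it stays where it is left.
- lever_knob (a point): Grip point on the lever's knob: an upright orange round post, 20 mm in diameter, from 84 to 130 mm above the table, on the lever's own -x axis 90 mm from the pivot; this point is on its axis 107 mm above the table.
- workpiece: Turned aluminium workpiece, 68 mm high, 50 mm in diameter at its foot and 42 mm at its top, about 0.3 kg, standing loose on the carriage's seat. Origin at the centre of its underside, z up.
- blank_red: Red round blank, 44 mm in diameter, 50 mm high, loose on the table at the robot's side of the axis. Origin at the centre of its underside.
- blank_black: Black round blank, 44 mm in diameter, 40 mm high, loose on the table at the robot's side of the axis. Origin at the centre of its underside.
- driver: Screwdriver, 160 mm long, lying loose on the table past the motor end of the axis, up to 30 mm high. Its length lies along its own x.

How it is judged:
By the outcome, as a careful person would: the job done as asked, in the order asked, and still so for the second after the job is handed in, with the robot touching nothing.
It also fails if it takes over 72 s, if anything falls off the work surface, if the arm or the gripper's body presses on something with over 40 N, if the wrist force passes 120 N, or if a joint passes its speed limit or range.

## Working session

There is one attempt and no reset: what is moved stays moved. The work goes in short steps, each a Python script; the robot and the scene stay as the last script left them, time stands still between calls to the robot, and variables do not carry over. Pictures are saved under pics/ and viewed, and the job is handed in when it is done.

```bash
ls; mkdir -p pics; python3 - <<'E'
from rig import r, jaws, viewer, ticket
import cv2
for n in ("scene","top","wrist"):
    d=viewer.get_image(n); cv2.imwrite(f"pics/{n}0.png",d["frame"][:,:,::-1]); print(n,d["mtx"].tolist(),d["rvec"],d["tvec"])
o=r.get_obs();print(o)
E
```

```text
pics
scene [[491.96656091488416, 0.0, 319.90677206042864], [0.0, 491.96656091488416, 207.06004950385253], [0.0, 0.0, 1.0]] [ 1.28832507  2.18400168 -0.98779418] [ 0.28201149 -0.260638    1.39710373]
top [[366.27103924531144, 0.0, 323.4109199147069], [0.0, 366.27103924531144, 198.27531257549808], [0.0, 0.0, 1.0]] [ 2.11620384 -2.1614098   0.18831091] [-0.02653846  0.53891239  0.79461901]
wrist [[277.84666240669014, 0.0, 320.4492049455264], [0.0, 277.84666240669014, 199.00906658430696], [0.0, 0.0, 1.0]] [-1.55583906 -2.49968429 -0.40792787] [ 0.59983615 -0.04093995  0.38064541]
{'t': 0.15, 'joints': array([-7.80313340e-01,  4.06746792e-02,  8.40611817e-02, -3.17976725e-04,
       -1.61551214e+00, -3.33734295e-01]), 'joint_vel': array([-1.90169253e-03, -1.02481854e-03,  2.42436929e-03,  1.55684100e-03,
       -7.94921316e-05,  1.11144011e-03]), 'joint_torque': array([-2.12534309e-03, -3.68612981e+01,  3.47691214e+01,  6.93620950e+00,
       -4.36731425e-03,  1.01686229e-05]), 'position': array([ 0.26457779, -0.53823629,  0.23042296]), 'tool_rot': array([ 7.11160644e-01, -3.05958957e+00, -2.03245573e-03]), 'contact_force': array([-0.0347307 ,  0.56537864,  1.0921214 ]), 'ft_torque': array([ 0.02680822, -0.08067161,  0.01374554]), 'opening': 0.08540450044293824}
```

View pics/scene0.png

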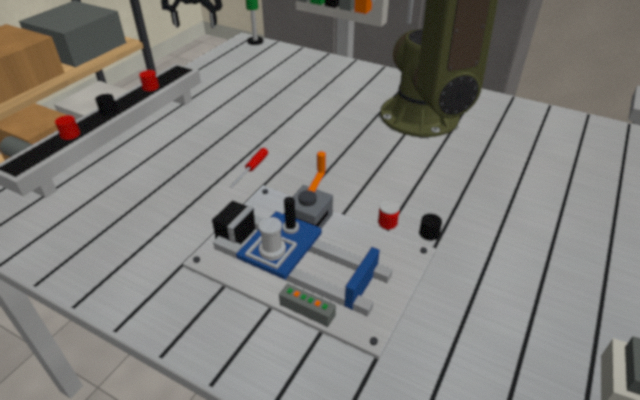

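View pics/top0.png

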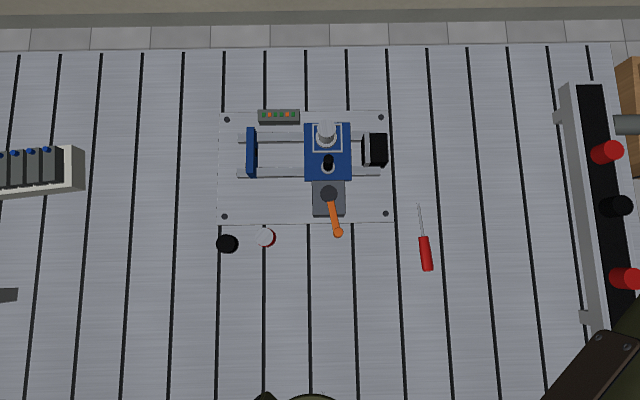

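View pics/wrist0.png

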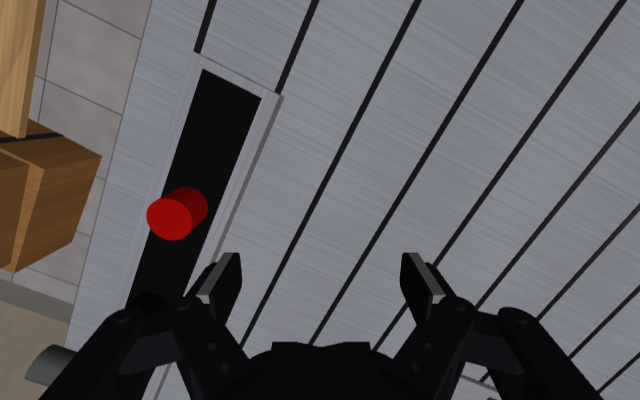

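The top view shows the carriage at about (328,152), the end stop at (251,152), the knob at (338,233), the plate screws at (226,119), (381,117), (386,213) and (224,216), the blanks at (227,243) and (265,237), and the driver at (424,240). Next I'll measure these.

```bash
cat > h.py <<'E'
import numpy as np, cv2
from rig import r, jaws, viewer, ticket
def ray(d,uv):
    R=cv2.Rodrigues(np.array(d["rvec"]))[0]; c=-R.T@d["tvec"]
    p=cv2.undistortPoints(np.array([[uv]],float),np.array(d["mtx"]),None)[0,0]
    return c,R.T@np.array([p[0],p[1],1])
def onplane(d,uv,z):
    c,v=ray(d,uv); return (c+v*(z-c[2])/v[2])
def proj(d,p):
    return cv2.projectPoints(np.array([p],float),np.array(d["rvec"]),np.array(d["tvec"]),np.array(d["mtx"]),None)[0][0,0]
def masks(d,kind):
    h=cv2.cvtColor(d["frame"],cv2.COLOR_RGB2HSV)
    rg={"blue":((100,130,40),(125,255,255)),"orange":((8,170,100),(20,255,255)),"black":((0,0,0),(180,255,45))}[kind]
    return cv2.inRange(h,*rg)
E
python3 - <<'E'
from h import *
d=viewer.get_image("top")
for k in ("blue","orange","black"):
    m=masks(d,k); n,l,s,c=cv2.connectedComponentsWithStats(m)
    for i in range(1,n):
        x,y,w,hh,a=s[i]
        if 200<x<440 and 90<y<290 and a>5: 
            cn=max(cv2.findContours((l==i).astype('uint8'),0,2)[0],key=cv2.contourArea)
            print(k,s[i],c[i].round(1),[np.round(t,1).tolist() for t in cv2.minAreaRect(cn)[:2]])
crop=d["frame"][95:265,205:445,::-1]
cv2.imwrite("pics/top1.png",cv2.resize(crop,None,fx=3.3,fy=3.3,interpolation=cv2.INTER_CUBIC))
for uv in [(226,119),(381,117),(386,213),(224,216)]: print(onplane(d,uv,.012))
E
```

```text
blue [ 304  123   48   58 1544] [326.8 157.6] [[327.5, 151.5], [57.0, 47.0]]
blue [246 127  12  51 469] [250.5 152.7] [[251.5, 152.0], [50.0, 11.0]]
blue [314 126  27  24 202] [328.3 140.5] [[327.0, 137.5], [23.0, 26.0]]
orange [268 113   3   4  11] [268.9 114.4] [[269.0, 114.5], [3.0, 2.0]]
orange [286 112   3   4  11] [287.1 113.6] [[287.0, 113.5], [3.0, 2.0]]
orange [327 200  16  37 264] [334.2 219.3] [[334.9, 218.3], [36.7, 9.4]]
black [263 112  37  12  67] [286.5 120.9] [[281.0, 117.5], [11.0, 36.0]]
black [379 115   4   5  12] [380.4 116.7] [[380.5, 117.0], [4.0, 3.0]]
black [224 117   6   5  13] [226.7 119.2] [[226.5, 119.0], [4.9, 3.5]]
black [259 121   3   4   6] [260.  122.2] [[259.8, 122.3], [1.6, 3.2]]
black [254 129   4  46 119] [255.  151.9] [[255.5, 151.5], [3.0, 45.0]]
black [369 133  19  35 582] [378.3 149.2] [[378.0, 150.0], [34.0, 18.0]]
black [361 135   4  31  92] [362.6 150.4] [[362.5, 150.0], [3.0, 30.0]]
black [323 154  11  17 138] [327.9 162.1] [[327.9, 162.1], [9.4, 16.3]]
black [383 211   4   5   8] [384.1 212.6] [[384.2, 212.7], [2.7, 4.1]]
black [222 214   5   4   7] [223.4 215. ] [[223.5, 215.0], [2.2, 4.5]]
black [313 215  14   2  19] [318.6 215.3] [[319.5, 215.5], [1.0, 13.0]]
black [351 223   9 177 489] [354.9 311.9] [[354.8, 311.0], [176.2, 2.9]]
black [263 225   3   2   6] [264.  225.5] [[264.0, 225.5], [1.0, 2.0]]
black [290 224  45 176 558] [309.7 324.7] [[312.0, 311.5], [175.0, 44.0]]
black [214 226  24 174 789] [221.2 287.5] [[225.6, 312.6], [21.1, 173.1]]
black [254 247  23 153 506] [263.7 342. ] [[265.0, 323.0], [152.0, 22.0]]
[0.74708167 0.19780263 0.012     ]
[ 0.74511939 -0.18549419  0.012     ]
[ 0.50533727 -0.18589515  0.012     ]
[0.506176   0.19717168 0.012     ]
```

View pics/top1.png

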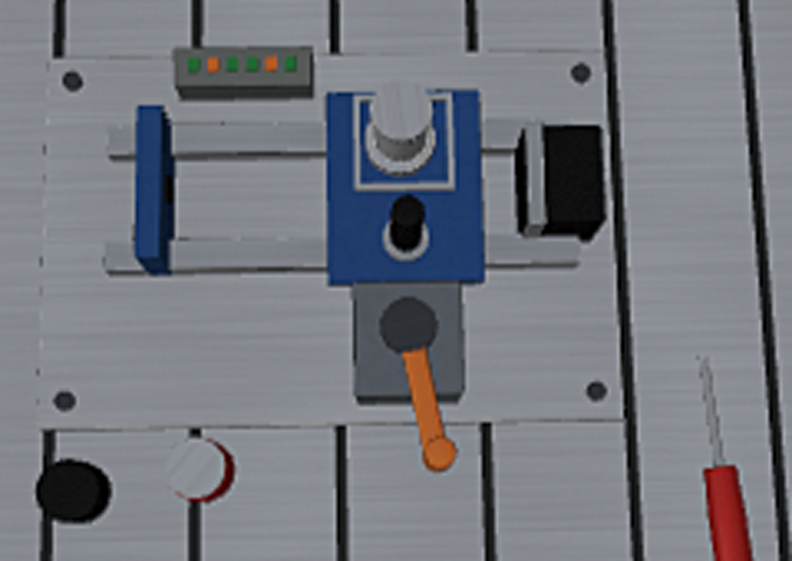

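```bash
python3 - <<'E'
from h import *
d=viewer.get_image("top"); s=viewer.get_image("scene")
S=[onplane(d,uv,.012)[:2] for uv in [(226.7,119.2),(380.4,116.7),(384.1,212.6),(223.4,215)]]
S=np.array(S);print(S.mean(0)); 
e1=S[0]-S[1];e2=S[3]-S[2];print("yaw",np.arctan2(-e1[0],e1[1]),np.arctan2(-e2[0],e2[1]), np.arctan2(*(S[0]-S[3])[::-1]),np.arctan2(*(S[1]-S[2])[::-1]))
print(S)
for n,uv,z in [("handle",(328.6,158.3),.125),("knob",(338,232.5),.13),("pivotcap",(329,193.2),.09)]: print(n,onplane(d,uv,z))
# carriage plate corners top view
for uv in [(304,122.5),(350.5,122.5),(351.5,181),(304.5,181)]: print("pl",onplane(d,uv,.05)[:2])
for n,p in [("handle",(0.601,-.049,.125)),("stopmid",(.641,.119,.046))]: print(n,proj(d,p),proj(s,p))
cv2.imwrite("pics/sc1.png",cv2.resize(s["frame"][130:370,170:450,::-1],None,fx=2.5,fy=2.5,interpolation=cv2.INTER_CUBIC))
E
```

```text
[0.62685679 0.00730807]
yaw -0.0015771334659133627 -0.005777804205530708 -0.010810849903474747 -0.010894625435784188
[[ 0.74652962  0.19606721]
 [ 0.74593014 -0.18404226]
 [ 0.5063857  -0.18143241]
 [ 0.5085817   0.19863973]]
handle [ 0.61010071 -0.04982869  0.125     ]
knob [ 0.45308164 -0.06498585  0.13      ]
pivotcap [ 0.54162219 -0.04980252  0.09      ]
pl [0.71960082 0.00398252]
pl [ 0.71753547 -0.10579128]
pl [ 0.57632378 -0.1032856 ]
pl [0.57849599 0.00466916]
handle [328.31084154 162.49067037] [292.61782903 195.37697983]
stopmid [255.16613721 156.10484262] [361.15916168 269.07013889]
```

View pics/sc1.png

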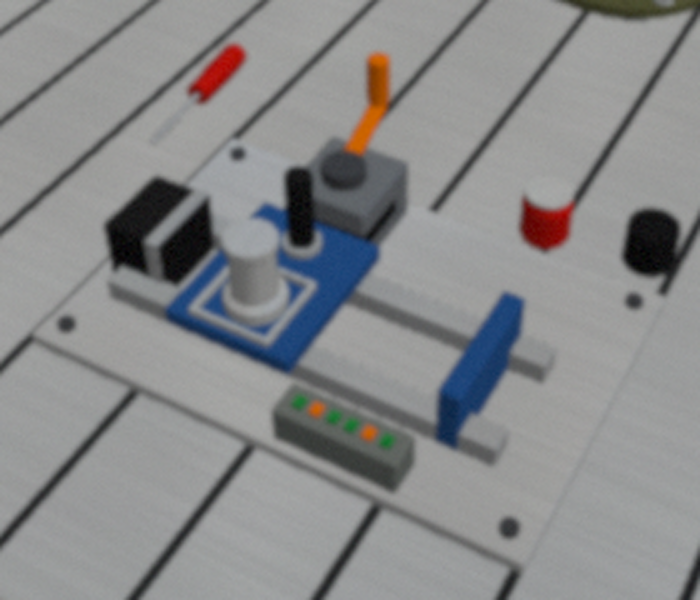

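```bash
python3 - <<'E'
from h import *
d=viewer.get_image("top"); s=viewer.get_image("scene")
def P(d): return np.array(d["mtx"])@np.c_[cv2.Rodrigues(np.array(d["rvec"]))[0],d["tvec"]]
for n,a,b,z in [("handle",(328.6,158.3),(289.2,199),.125),("knob",(338,232.5),(321.2,154),.13),]:
    X=cv2.triangulatePoints(P(d),P(s),np.array(a,float).reshape(2,1),np.array(b,float).reshape(2,1));X=X[:3,0]/X[3]
    print(n,X,onplane(s,b,z))
for p in [(.609,-.05,.125),(.453,-.065,.13)]: print(proj(s,p),proj(d,p))
E
```

```text
handle [ 0.61095638 -0.0503159   0.12276475] [ 0.61322393 -0.04911331  0.125     ]
knob [ 0.45418899 -0.06667597  0.12413171] [ 0.46176759 -0.06348444  0.13      ]
[289.97117628 197.58861886] [328.69375997 158.80353371]
[322.57630972 151.68725271] [338.0081242  232.54020762]
```

```bash
cat >> h.py <<'E'
D=np.array([0,np.pi,0.])
H=np.array([.610,-.050]); PV=np.array([.543,-.050])
def st(tag=""):
    o=r.get_obs(); print(tag,"t%.2f"%o["t"],"p",(o["position"]*1000).round(1),"F",o["contact_force"].round(1),"op %.1f"%(o["opening"]*1000)); return o
E
python3 - <<'E'
from h import *
for p in [(.61,-.05,.2),(.61,.06,.109),(.4535,-.066,.116)]:
    for w in [(0,np.pi,0),(np.pi,0,0)]: print(p,w,r.ik(np.array(p),np.array(w)))
r.reach(np.array([.610,-.05,.19]),D); 
jaws.set_gripper(.055,25); st("above")
d=viewer.get_image("wrist"); cv2.imwrite("pics/w1.png",d["frame"][:,:,::-1])
print(proj(d,(.61,-.05,.125)))
E
```

```text
(0.61, -0.05, 0.2) (0, 3.141592653589793, 0) [ 0.24505827  0.07076688  0.06006831  0.         -1.56009776 -1.8158546 ]
(0.61, -0.05, 0.2) (3.141592653589793, 0, 0) [ 2.45058269e-01  7.07668765e-02  6.00683082e-02  4.44089210e-16
 -1.56009776e+00  1.32573806e+00]
(0.61, 0.06, 0.109) (0, 3.141592653589793, 0) [ 0.42439133  0.09425283 -0.08097152  0.         -1.39557198 -1.99518766]
(0.61, 0.06, 0.109) (3.141592653589793, 0, 0) [ 4.24391330e-01  9.42528252e-02 -8.09715210e-02  4.44089210e-16
 -1.39557198e+00  1.14640500e+00]
(0.4535, -0.066, 0.116) (0, 3.141592653589793, 0) [ 0.29862127 -0.33949084 -0.46326592  0.         -1.44702125 -1.8694176 ]
(0.4535, -0.066, 0.116) (3.141592653589793, 0, 0) [ 2.98621275e-01 -3.39490841e-01 -4.63265919e-01  4.44089210e-16
 -1.44702125e+00  1.27217505e+00]
above t2.96 p [610.  -50.2 190. ] F [ 0.4  0.2 -0.1] op 55.0
[321.17725766 212.92513079]
```

View pics/w1.png

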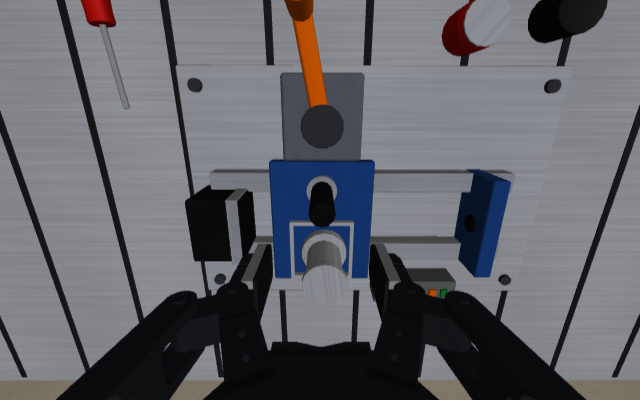

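The wrist view shows the handle top at (321,213), which matches the prediction of (321,213). I'll grasp it and try the carriage gently.

```bash
cat >> h.py <<'E'
def grasp_handle():
    r.servo_line(np.array([H[0],H[1],.109]),v=.15); jaws.set_gripper(0.0,25); return st("gripped handle")
def trial(fmax=6.,dmax=.016,step=.0015):
    """push +y in small steps; returns (free, travel)"""
    o=r.get_obs(); p0=o["position"].copy(); f0=o["contact_force"].copy(); n=0;log=[]
    while n*step<dmax:
        n+=1; r.servo_line(p0+[0,n*step,0],v=.02); o=r.get_obs()
        f=(o["contact_force"]-f0)[1]; log.append((round((o["position"]-p0)[1]*1000,1),round(f,1)))
        if abs(f)>fmax: break
    print(log); return abs(f)<=fmax, p0
E
python3 - <<'E'
from h import *
o=grasp_handle()
free,p0=trial()
print("free",free)
if not free:
    r.servo_line(p0,v=.04)
st("end")
E
```

```text
gripped handle t4.09 p [610.6 -49.3 110.4] F [-1.4  4.3  4.9] op 20.4
[(np.float64(1.4), np.float64(-3.6)), (np.float64(2.7), np.float64(-5.2)), (np.float64(4.4), np.float64(-5.7)), (np.float64(6.1), np.float64(-6.2))]
free False
end t5.42 p [610.6 -49.3 110.4] F [-1.2  0.5  2.7] op 21.0
```

The grip preload (+4.3 N) biased that trial: the absolute force was only about −2 N at 6 mm, which is just friction. I'll repeat it using absolute force.

```bash
cat >> h.py <<'E'
def trial(fmax=6.,dmax=.016,step=.001):
    o=r.get_obs(); p0=o["position"].copy(); n=0;log=[]
    while n*step<dmax:
        n+=1; r.servo_line(p0+[0,n*step,0],v=.02); o=r.get_obs()
        f=o["contact_force"][1]; log.append((float(round((o["position"]-p0)[1]*1000,1)),float(round(f,1))))
        if abs(f)>fmax: break
    print(log); return abs(f)<=fmax, p0
E
python3 - <<'E'
from h import *
free,p0=trial()
print("free",free)
if not free: r.servo_line(p0,v=.04)
st("end")
E
```

```text
[(0.7, -0.3), (1.8, -1.5), (3.0, -2.2), (4.1, -1.4), (5.1, -0.9), (6.2, -1.8), (7.1, -1.7), (8.1, -1.8), (9.1, -1.2), (10.1, -0.3), (11.1, -1.0), (12.1, -1.0), (13.1, -2.0), (14.1, -0.9), (15.1, -1.1), (16.1, -1.9)]
free True
end t9.43 p [610.6 -33.2 110.4] F [ 1.3 -1.9  1.2] op 20.8
```

It runs free past 11 mm at about 1–2 N, so the lever stays as it is. I'll continue in monitored steps.

```bash
python3 - <<'E'
from h import *
o=r.get_obs(); p=o["position"].copy(); y0=-.0493
for k,s in enumerate([.006]*4+[.011]*5):
    p[1]+=s; r.servo_line(p,v=.04); o=r.get_obs(); print(round((o["position"][1]-y0)*1000,1),o["contact_force"].round(1))
    if abs(o["contact_force"][1])>7 or abs(o["contact_force"][0])>15: break
for n in ("top","wrist"):
    d=viewer.get_image(n); cv2.imwrite(f"pics/{n}m.png",d["frame"][:,:,::-1])
E
```

```text
22.8 [-0.1  1.5  2.2]
28.7 [-0.1  1.3  2.2]
34.7 [1.6 1.4 1.4]
40.6 [1.7 1.3 2.4]
51.9 [1.9 1.2 1.7]
62.8 [2.6 1.8 2.4]
73.7 [ 3.1  1.6 -0.7]
84.5 [5.  1.1 0.6]
95.3 [ 5.5  1.1 -0.4]
```

View pics/topm.png

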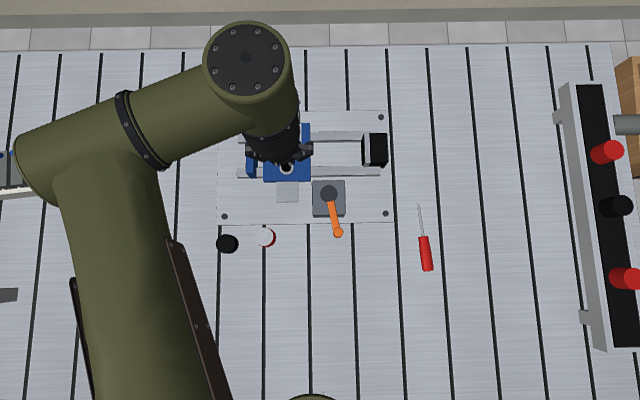

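View pics/wristm.png

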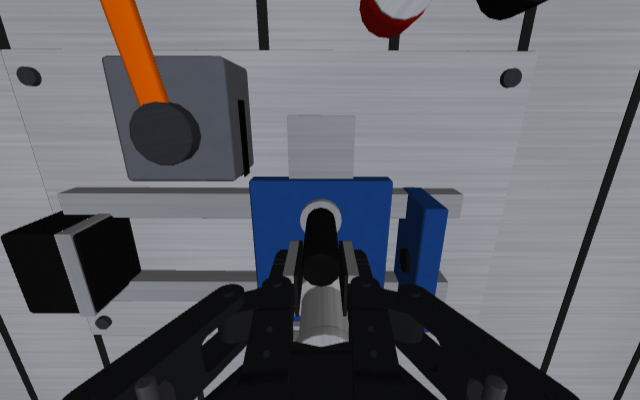

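The wrist view shows the carriage with its front edge near (392,250), about 15 mm short of the stop, and the workpiece standing at (322,310). I'll finish in small steps and relieve the x side load.

```bash
python3 - <<'E'
from h import *
o=r.get_obs(); p=o["position"].copy(); y0=-.0493
p[0]+=.001; log=[]
for k in range(24):
    p[1]+=.001; r.servo_line(p,v=.02); o=r.get_obs(); f=o["contact_force"]; log.append((float(round((o["position"][1]-y0)*1000,1)),f.round(1).tolist()))
    if f[1]<-7: break
print(*log,sep="\n")
r.hold(.3); st()
d=viewer.get_image("wrist"); cv2.imwrite("pics/wriste.png",d["frame"][:,:,::-1])
E
```

```text
(95.8, [-2.3, -1.1, 5.2])
(96.9, [-5.5, -1.8, 3.9])
(98.1, [-5.6, -1.6, 4.4])
(99.1, [-5.5, -1.7, 4.4])
(100.1, [-4.7, -1.1, 4.9])
(101.1, [-5.9, -2.3, 3.9])
(102.1, [-5.7, -0.5, 4.8])
(103.1, [-5.4, -0.9, 5.4])
(104.1, [-6.1, -0.9, 3.9])
(105.1, [-5.4, -2.2, 5.5])
(106.1, [-5.0, -1.4, 5.5])
(107.1, [-5.2, -1.2, 4.7])
(108.1, [-5.8, -1.6, 4.6])
(109.1, [-5.4, -1.4, 5.0])
(110.1, [-4.6, -0.2, 4.6])
(110.2, [-5.1, -4.2, 4.7])
(110.2, [-4.6, -7.0, 3.5])
(110.3, [-3.6, -9.9, 3.2])
 t17.65 p [610.9  61.  110.4] F [ -3.  -10.8   4.8] op 20.5
```

View pics/wriste.png

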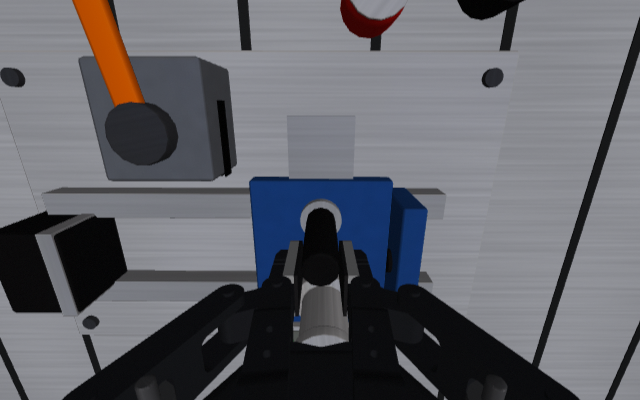

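It is against the stop: travel is 110.3 mm, the force rises there, and the wrist view shows the plate edge closed up to the stop at about (392,230). Now I'll release, retreat and check.

```bash
python3 - <<'E'
from h import *
jaws.set_gripper(.055,25); o=st("open")
p=o["position"].copy(); p[2]=.24; r.servo_line(p,v=.12)
r.goto_joints([-0.78,0.04,0.085,0,-1.615,-0.334]); st("away")
for n in ("top","scene"):
    d=viewer.get_image(n); cr=d["frame"][95:265,205:445,::-1] if n=="top" else d["frame"][130:370,170:450,::-1]
    cv2.imwrite(f"pics/{n}f.png",cv2.resize(cr,None,fx=2.5,fy=2.5,interpolation=cv2.INTER_CUBIC))
    if n=="top":
        print("plate y", [onplane(d,uv,.05)[:2].round(4).tolist() for uv in ((0,0),)] )
        m=masks(d,"blue"); nn,l,s,c=cv2.connectedComponentsWithStats(m); print([x.tolist() for x in s if x[4]>100])
E
```

```text
open t18.12 p [611.8  64.4 110.3] F [-0.7 -0.  -0. ] op 54.8
away t21.82 p [ 265.6 -538.3  231.4] F [1.2 0.  0.2] op 55.2
plate y [[1.0539, 0.7557]]
[[0, 0, 640, 400, 253613], [246, 123, 58, 59, 2045], [267, 127, 26, 24, 198]]
```

View pics/topf.png

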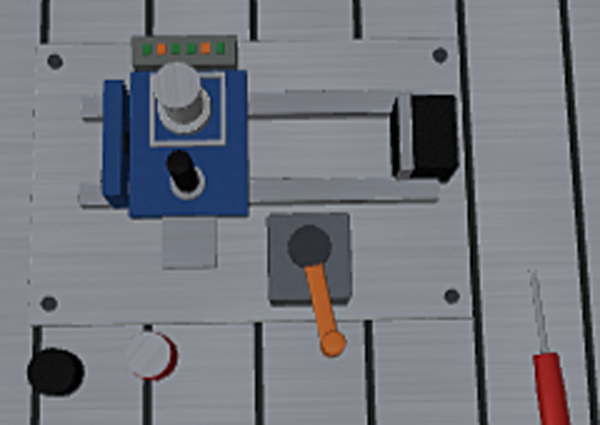

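View pics/scenef.png

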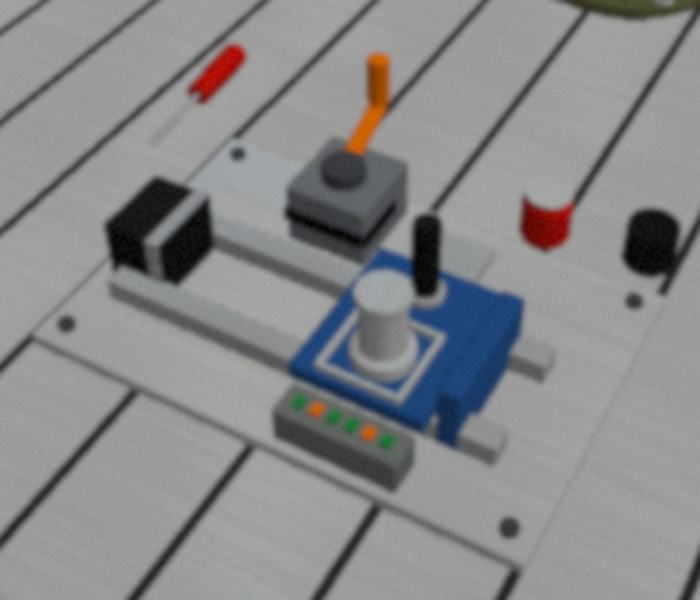

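Both views show the carriage closed up to the stop. The rear plate edge is at column 304, exactly where the front edge was at the start, which makes 110 mm of travel. The workpiece stands inside its rim, and the blanks, driver and lever have not moved.

```bash
python3 -c "
from rig import ticket
print(ticket.job_done())"
```

```text
the job is handed in; nothing more can be done
None
```

The carriage is against the blue end stop with the workpiece still standing in its place. The gripper is off it, the arm is back at its start pose, and the job is handed in.

- **Lock:** the carriage was free as found, so I never touched the lever. It ran past 11 mm at about 2 N. My first trial stopped early and called it held, because about 4 N of preload from gripping the handle had been counted as resistance. I repeated it using absolute force.
- **Push:** I moved the handle in small, force-checked steps. At 110.3 mm the push force rose from about 2 to 10 N and the carriage stopped there. Sideways force on the handle stayed around 6 N or less.
- **Last checks:** after release, the top and scene pictures show the carriage up against the stop. The rear plate edge is where the front edge began, which matches the plate's 110 mm length. The workpiece stands inside its rim, and the blanks, screwdriver and lever look unmoved. The clock read about 22 s at the last state check.
- **One disagreement:** the base plate screws put the axis about 6 mm nearer in x than the handle and carriage plate did. I used the handle measurement, which two views and the wrist camera confirmed.

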